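# Reset the basket-height screw on the larger tamping stand

## Robot

A 7-joint arm with a two-finger parallel gripper is mounted at the origin on the work surface. World frame = base frame: x ahead of the robot, y to its left, z up, the work surface at z = 0. Lengths are in m, angles in rad, forces in N, time in s.
With the tool pointing down it reaches from about 0.4 to 0.85 m from the base axis. Payload 10.4 kg.
Tool frame: the origin (TCP) lies midway between the tips of the shut fingers; the grasp point (between the pads) lies 19 mm behind it; z points along the fingers, y is the line along which they close (so a half turn about z gives the same grasp; the last joint's range is limited). The gripper opens to 87 mm and grips with 3 to 60 N. Pads are 19 mm wide; open, the fingers measure 117 mm over their backs; the gripper's body (75 mm by 190 mm) begins 51 mm behind the grasp point.
Start: joints at [1.196, 0.332, -0.065, 1.46, 0.022, 1.35, -0.088], TCP at [0.215, -0.587, 0.223] pointing down, gripper open.
Joint ranges: [-2.6, 2.6], [-0.5, 2.12], [-1.47, 1.34], [0.16, 2.42], [-1.27, 4.41], [0.06, 2.06], [-2.6, 2.6]. Speed limits (rad/s): [2.22, 2.22, 2.79, 2.79, 3.14, 3.14, 3.14].

## Interface

Orientations are given as a unit quaternion [x, y, z, w].
In Python, from bench import r gives the robot as it stands.
- The arm moves only by the tool arm_command, never from a script. Its arguments are lists of equal length, an entry for each row: "xyz": the shift along the world's x, y, z in m, a list of three; "rot": the turn, a rotation vector about the world's x, y, z in rad, a list of three. In form: {"xyz": [[tx, ty, tz], ...], "rot": [[ax, ay, az], ...]}. A call has 1 to 20 rows; each row is the pose to reach, as a shift and turn from the pose commanded when the call began; what a row does not reach only later rows make up. A row lasts 1/12 s, in which the tool goes at most 41.7 mm and 7.16 degrees, less where a joint would pass 70% of its speed; a pose out of reach is approached as far as the arm can. A call with a gripper value outside its range is refused whole. "grip" is the opening, from 0 (shut) to 1 (fully open), set as the call begins (left out, the last holds). The fingers move at their own pace and stop on an object; "squeeze" is the grip in N (left out, the last holds). Time passes only in rows, so rows that repeat a pose let the fingers close. It gives the time, the measured TCP pose, the force, the opening and the grip force at its end, in the units of the state.
- r.read_state(): the state, without advancing time (a new reading comes with each control period).
- r.camera(name): name is "scene" or "top"; returns the picture (420x560x3 uint8, red, green, blue); there is no depth.
- r.camera_model(name): a dict with "fx", "fy", "cx", "cy" (pixels), "k1" (the pictures are not rectified: a ray, as slopes to the right and down, at radius r is drawn at 1 + k1 r^2 times it, then the intrinsics apply), "T" (4x4, takes a point from camera to world coordinates). Camera axes: x right, y up, looking along -z (the intrinsics and any distortion apply to the point x, -y, -z); pixel columns grow to the right and rows downward; lengths in m; the calibration is good to about 2 mm. A picture is of the moment at which its call begins. camera_model takes no time and is no camera call.
- r.close_job(): hands the job in; it is judged then, once.
Trained networks look in the newest picture that a camera, given by its name, has taken for a name from the list of things; names that differ only in an ending like _2 or _b are one class to them, and where a whole thing is asked for, a point or a joint stands for the part that bears it (a point fixed in the world has none). Each returns a list of dicts, best first, with "conf" (0 to 1); they miss things now and then, are a little off and sometimes report something else, mostly with a low value. They report only what shows in the picture. A call takes as long as a camera call.
- r.look_for(label, camera): "at" ([x, y, z] in m, in the coordinates of the camera as it stood for that picture, good to about 4 mm: the middle of the surface that is visible of it).
- r.spot_point(label, camera): "at" ([x, y, z] in m, in the coordinates of the camera as it stood for that picture, good to about 4 mm: a listed point, or the origin of a listed thing).
The state is a dict: "time": time; "joint_positions": joint angles; "joint_vel": joint speeds; "joint_torque": joint torques, N m; "ee_pos": TCP position; "eef_rot": TCP orientation; "ft_force": force on the tool from outside, world axes, zero at the start; "torque": the same for the moment, N m; "width": finger opening in m; "grip_force": force on a finger pad.
Only numpy, scipy, OpenCV 4.12 (cv2) and the standard library are available. Lean on these libraries where they do the work, as an engineer would, in place of code of your own. Each camera call takes 0.05 s, during which the arm holds its last target. There are 200 camera calls.

## Task

On the tamping stand with the larger basket cup, loosen the hex jam nut by about a sixth of a turn (counterclockwise from above), then turn the screw head above it until its pointed end points along the black line on the dial, then turn the nut back until it is fully tight against its stop, with the screw still on the line. Do not touch the stand with the smaller basket cup.

Things in the scene. Friction and masses are not known exactly. Their poses are not given: they have to be found in the camera images.
- stand: Larger tamping stand, fixed: black base plate 210 x 110 x 18 mm, steel basket cup (rim 82 mm across, top 58 mm above the counter) centred 103 mm along its +x. Origin: on the counter, on the vertical axis shared by dial, nut and screw, 60 mm from the plate's other end; z up. A 24 mm round stem runs from nut to screw head.
- nut (a joint): Turn of its steel hex jam nut (40 mm across flats, 20 to 42 mm above the counter), rad: 0 = tight on its stop (its start), grows counterclockwise from above to 1.5. At 0 the flats' normals lie 0, 60, 120 deg from the stand's x. Stiff (0.12 N m), stays where left, does not drag the screw. Grip a pair of parallel flats, the screw head between the fingers.
- head (a point): Centre of its screw head, 59 mm above the counter on the axis: dark steel bar 30 mm along x, 14 mm thick along y (flat sides), 48 to 70 mm above the counter; pointed at its +x end, square at the other, white line on top. Turns about the axis; starts 30 to 75 deg clockwise (from above) of the dial's line, can go 35 deg past it. Stiff (0.08 N m), stays where left.
- dial: Its dial, fixed: flat aluminium disc 100 mm across under the nut, origin on the screw axis 18 mm above the counter, top at 20 mm. Its black radial line, 26 to 48 mm from the axis, runs along the dial's +x, within 20 deg of the stand's +y (its left side).
- small_stand: Smaller tamping stand, fixed, to be left alone: same plate, dial, nut and screw but a basket cup with a rim only 54 mm across. Origin and axes as for the larger stand. It may stand left or right of the larger one.

How it is judged:
By the outcome, as a careful person would: the job done as asked, in the order asked, and still so for the second after the job is handed in, with the robot touching nothing.
It also fails if it takes over 56 s, if anything falls off the work surface, if the arm or the gripper's body presses on something with over 40 N, if the wrist force passes 120 N, or if a joint passes its speed limit or range.

## Working session

There is one attempt and no reset: what is moved stays moved. The work goes in short steps, Python scripts to look and compute and a tool call to move; the robot and the scene stay as the last step left them, time stands still between calls to the robot, and variables do not carry over. Pictures are saved under pics/ and viewed, at most 10 in all, crops included, and the job is handed in when it is done.

Besides the shell and the picture viewer there is one more tool, called after "Request:" as name(argument=value, ...) on one line, values as JSON. arm_command: Moves the arm, as the interface text tells. Its arguments: {"type":"object","properties":{"xyz":{"type":"array"},"rot":{"type":"array"},"grip":{"type":"number"},"squeeze":{"type":"number"}},"required":["xyz","rot"]}

```bash
ls; mkdir -p pics; cat > h.py <<'E'
import numpy as np, cv2
from bench import r
def w(cam,p):
    T=np.array(r.camera_model(cam)["T"]); return T[:3,:3]@np.array(p)+T[:3,3]
def proj(cam,P):
    m=r.camera_model(cam);T=np.array(m["T"]);p=T[:3,:3].T@(np.array(P)-T[:3,3])
    a=np.array([p[0]/-p[2],-p[1]/-p[2]]);a=a*(1+m["k1"]*(a@a));return np.array([m["fx"]*a[0]+m["cx"],m["fy"]*a[1]+m["cy"]])
def unproj(cam,uv,z):
    m=r.camera_model(cam);T=np.array(m["T"])
    d=np.array([(uv[0]-m["cx"])/m["fx"],(uv[1]-m["cy"])/m["fy"]]);a=d.copy()
    for _ in range(20): a=d/(1+m["k1"]*(a@a))
    v=T[:3,:3]@np.array([a[0],-a[1],-1]);o=T[:3,3];return o+v*(z-o[2])/v[2]
def save(cam,name):
    im=r.camera(cam);cv2.imwrite(f"pics/{name}.png",im[:,:,::-1]);return im
E
python3 - <<'E'
from h import *
for c in ("scene","top"):
    save(c,c+"0"); print(c,np.round(r.camera_model(c)["T"],3).tolist(),r.camera_model(c)["fx"])
    for l in ("stand","small_stand","head","dial"):
        for d in r.spot_point(l,c)[:3]: print(l,round(d["conf"],2),np.round(w(c,d["at"]),3))
print(r.read_state())
E
```

```text
pics
scene [[-0.833, -0.422, 0.358, 0.752], [0.554, -0.64, 0.532, 0.377], [0.005, 0.642, 0.767, 0.623], [0.0, 0.0, 0.0, 1.0]] 424.6687174491935
stand 0.56 [ 0.558 -0.166  0.   ]
small_stand 0.89 [0.543 0.138 0.   ]
head 0.73 [ 0.561 -0.172  0.056]
dial 0.9 [ 0.564 -0.176  0.018]
top [[-0.024, 0.983, -0.184, 0.421], [-1.0, -0.024, 0.003, -0.015], [-0.002, 0.184, 0.983, 0.698], [0.0, 0.0, 0.0, 1.0]] 413.0939335857561
stand 0.64 [ 0.562 -0.172 -0.003]
small_stand 0.6 [0.547 0.139 0.002]
head 0.67 [ 0.568 -0.177  0.06 ]
dial 0.66 [ 0.568 -0.173  0.019]
{'time': 0.5, 'joint_positions': array([ 1.19639461,  0.33222853, -0.06471432,  1.46010457,  0.02161305,
        1.34988885, -0.08854198]), 'joint_vel': array([-0.00069334, -0.00041081, -0.00206105,  0.00022807, -0.00069864,
       -0.00062763,  0.00037555]), 'joint_torque': array([-5.75404174e-04, -6.22559524e+01,  2.43161630e-02, -3.89847994e+01,
       -6.11284096e-02,  3.22430371e-02,  9.45309989e-05]), 'ee_pos': array([ 0.21539768, -0.58673422,  0.22255555]), 'eef_rot': array([9.84571239e-01, 1.74984212e-01, 1.12404084e-05, 3.12371254e-05]), 'ft_force': array([-0.88041637,  0.4216565 ,  0.21586464]), 'torque': array([ 0.00062752, -0.00671114,  0.0088048 ]), 'grip_force': 0.0, 'width': 0.08706260043325141}
```

```bash
python3 -c "
import cv2,numpy as np
cv2.imwrite('pics/b.png',np.hstack([cv2.resize(cv2.imread('pics/%s0.png'%c),(400,300)) for c in('scene','top')]))"
```

```text
(no output)
```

View pics/top0.png

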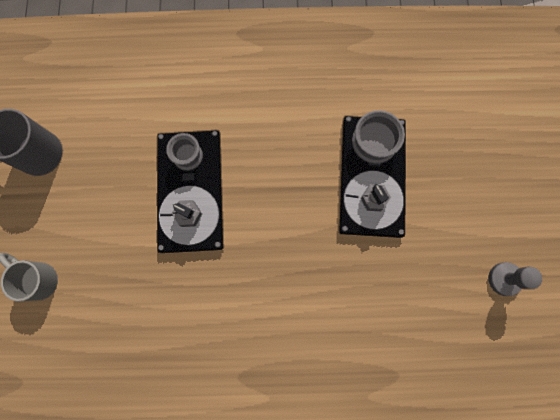

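View pics/scene0.png

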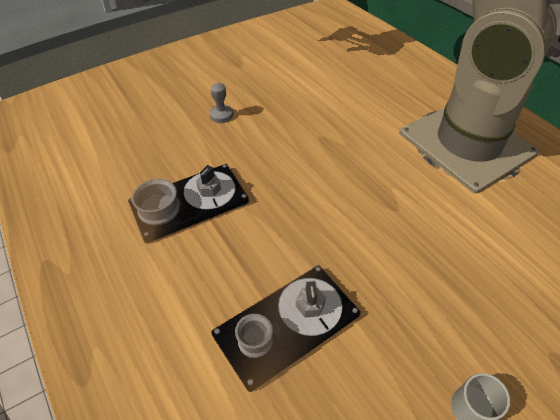

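The top view shows the large cup at (378,137), with its dial at (374,200) and line to the left. The small-cup stand is at (188,215). In the scene view the large one is at (155,200). Next I'll measure the angles from rectified crops.

```bash
cat >> h.py <<'E'
def rect(im,cam,c,z,half,n=300):
    # plane z, world x up, y left, centred on c
    g=np.linspace(half,-half,n);m=np.zeros((n,n,2),np.float32)
    for i,a in enumerate(g):
        for j,b in enumerate(g): m[i,j]=proj(cam,[c[0]+a,c[1]+b,z])
    return cv2.remap(im,m[:,:,0],m[:,:,1],cv2.INTER_CUBIC)
E
python3 - <<'E'
from h import *
im=cv2.imread('pics/top0.png');s=cv2.imread('pics/scene0.png');c=(.565,-.174)
a=rect(im,'top',(.61,-.174),.018,.13,400)
b=rect(im,'top',c,.02,.06,400);d=rect(im,'top',c,.07,.03,400);e=rect(s,'scene',c,.07,.03,400)
b2=rect(s,'scene',c,.02,.06,400)
cv2.imwrite('pics/r.png',cv2.resize(np.vstack([np.hstack([a,b,b2]),np.hstack([d,e,e*0])]),(800,533)))
E
```

```text
Traceback (most recent call last):
  File "h.py", line 19, in rect
    for j,b in enumerate(g): m[i,j]=proj(cam,[c[0]+a,c[1]+b,z])
                                    ~~~~^^^^^^^^^^^^^^^^^^^^^^^
  File "h.py", line 6, in proj
    m=r.camera_model(cam);T=np.array(m["T"]);p=T[:3,:3].T@(np.array(P)-T[:3,3])
ValueError: time passes only in moves, steps and waits
```

```bash
sed -i 's/r\.camera_model(\(cam\))/cm(\1)/g; s/^def w/import functools\ncm=functools.cache(lambda c: r.camera_model(c))\ndef w/' h.py
python3 - <<'E'
from h import *
im=cv2.imread('pics/top0.png');s=cv2.imread('pics/scene0.png');c=(.565,-.174)
a=rect(im,'top',(.61,-.174),.018,.13,400)
b=rect(im,'top',c,.02,.06,400);d=rect(im,'top',c,.07,.03,400);e=rect(s,'scene',c,.07,.03,400)
b2=rect(s,'scene',c,.02,.06,400)
cv2.imwrite('pics/r.png',cv2.resize(np.vstack([np.hstack([a,b,b2]),np.hstack([d,e,e*0])]),(800,533)))
E
```

```text
(no output)
```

View pics/r.png

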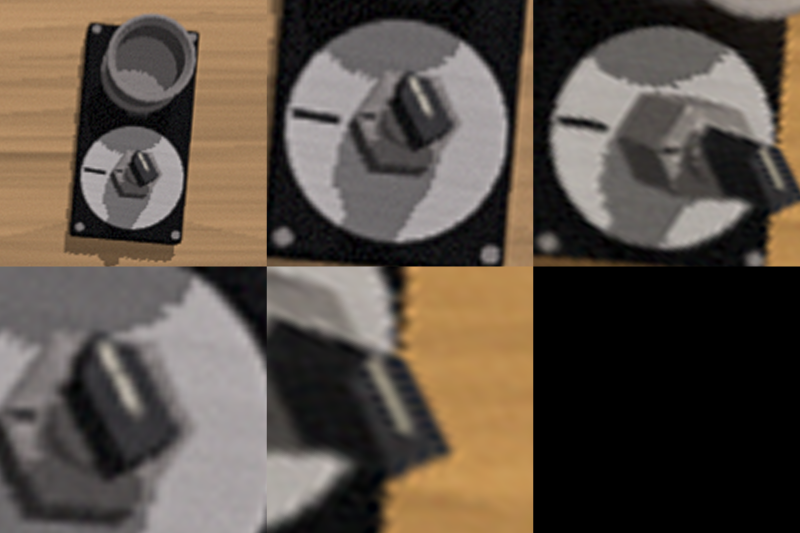

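The head points about 27° (up-left) and the line about 83°, so the head has to turn about 56° CCW. The stand's yaw is about -5°. I'll refine these numerically.

```bash
python3 - <<'E'
from h import *
n=480
for cam in('top','scene'):
    im=cv2.cvtColor(cv2.imread(f'pics/{cam}0.png'),cv2.COLOR_BGR2GRAY);c=np.array((.565,-.174));half=.06
    b=rect(im,cam,c,.02,half,n);k=n/(2*half)
    wxy=lambda p:c+np.array([(n-1)/2-p[1],(n-1)/2-p[0]])/k
    # dial edge: radial outermost steepest drop
    pts=[]
    bl=cv2.GaussianBlur(b,(0,0),2).astype(float)
    for t in np.radians(np.arange(0,360,3)):
        R=np.arange(.042,.056,.00025);u=[[(n-1)/2-R*np.sin(t)*k],[(n-1)/2-R*np.cos(t)*k]]
        v=cv2.remap(bl.astype(np.float32),np.float32(u[0]),np.float32(u[1]),cv2.INTER_LINEAR).ravel()
        g=np.diff(v);i=g.argmin()
        if g[i]<-3: pts.append(c+R[i]*np.array([np.cos(t),np.sin(t)]))
    pts=np.array(pts)
    A=np.c_[2*pts,np.ones(len(pts))];
    for _ in range(4):
        s=np.linalg.lstsq(A,(pts**2).sum(1),rcond=None)[0];ctr=s[:2];rad=np.sqrt(s[2]+ctr@ctr)
        e=abs(np.linalg.norm(pts-ctr,axis=1)-rad);ok=e<max(.0012,np.median(e)*2);pts=pts[ok];A=A[ok]
    print(cam,'dial',ctr.round(4),'R',rad.round(4),len(pts))
    # line: dark centroid per radius
    yy,xx=np.mgrid[:n,:n];X=c[0]+((n-1)/2-yy)/k-ctr[0];Y=c[1]+((n-1)/2-xx)/k-ctr[1]
    rr=np.hypot(X,Y);an=np.degrees(np.arctan2(Y,X))
    m=(rr>.031)&(rr<.046)&(an>70)&(an<97); wt=np.clip(140-b.astype(float),0,None)*m
    ax=(wt*X).sum()/wt.sum();ay=(wt*Y).sum()/wt.sum()
    C=np.cov(np.c_[X[m],Y[m]].T,aweights=wt[m]);V=np.linalg.eigh(C)[1][:,1]
    print(' line centroid ang',np.degrees(np.arctan2(ay,ax)).round(2),np.hypot(ax,ay).round(4),'axis',(np.degrees(np.arctan2(V[1],V[0]))%180).round(2))
    # white line on head top
    h=rect(im,cam,ctr,.07,.02,400).astype(float);k2=400/.04
    yy,xx=np.mgrid[:400,:400];X=(199.5-yy)/k2;Y=(199.5-xx)/k2
    m=np.hypot(X,Y)<.017
    cv2.imwrite(f'pics/h_{cam}.png',h); cv2.imwrite(f'pics/d_{cam}.png',b)
E
python3 -c "
import cv2,numpy as np
cv2.imwrite('pics/hh.png',np.hstack([cv2.imread('pics/h_%s.png'%c) for c in('top','scene')]))"
```

```text
top dial [ 0.566  -0.1724] R 0.05 120
 line centroid ang 79.88 0.0385 axis 80.24
scene dial [ 0.5631 -0.172 ] R 0.0499 110
 line centroid ang 80.04 0.0383 axis 82.38[ WARN:0@11.432] global loadsave.cpp:1063 imwrite_ Unsupported depth image for selected encoder is fallbacked to CV_8U.
```

View pics/hh.png

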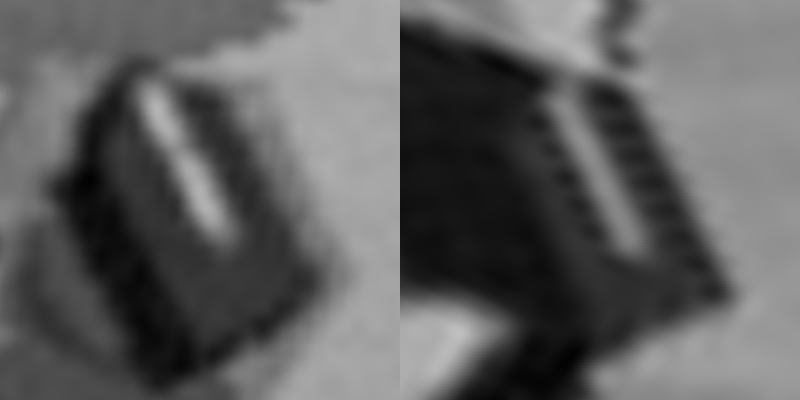

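Request:
arm_command(xyz=[[0.349, 0.415, 0], [0.349, 0.415, 0], [0.349, 0.415, 0], [0.349, 0.415, 0], [0.349, 0.415, 0], [0.349, 0.415, 0], [0.349, 0.415, 0], [0.349, 0.415, 0], [0.349, 0.415, 0], [0.349, 0.415, 0], [0.349, 0.415, 0], [0.349, 0.415, 0], [0.349, 0.415, 0], [0.349, 0.415, 0], [0.349, 0.415, 0], [0.349, 0.415, -0.04], [0.349, 0.415, -0.08], [0.349, 0.415, -0.12], [0.349, 0.415, -0.12], [0.349, 0.415, -0.12]], rot=[[0, 0, 0.084], [0, 0, 0.084], [0, 0, 0.084], [0, 0, 0.084], [0, 0, 0.084], [0, 0, 0.084], [0, 0, 0.084], [0, 0, 0.084], [0, 0, 0.084], [0, 0, 0.084], [0, 0, 0.084], [0, 0, 0.084], [0, 0, 0.084], [0, 0, 0.084], [0, 0, 0.084], [0, 0, 0.084], [0, 0, 0.084], [0, 0, 0.084], [0, 0, 0.084], [0, 0, 0.084]], grip=0.75, squeeze=25)

```text
time: 2.17
ee_pos: [0.5628, -0.1727, 0.1018]
eef_rot: [0.977, 0.215, -0.002, -0.001]
ft_force: [0.4, -0.4, 0.9]
width: 0.0656
grip_force: 0.0
```

Request:
arm_command(xyz=[[0.001, 0.001, -0.02], [0.001, 0.001, -0.04], [0.001, 0.001, -0.06], [0.001, 0.001, -0.07], [0.001, 0.001, -0.077], [0.001, 0.001, -0.077]], rot=[[0, 0, 0], [0, 0, 0], [0, 0, 0], [0, 0, 0], [0, 0, 0], [0, 0, 0]])

```text
time: 2.67
ee_pos: [0.5658, -0.1713, 0.0263]
eef_rot: [0.976, 0.216, 0.0, 0.0]
ft_force: [-0.2, -0.3, -0.2]
width: 0.0654
grip_force: 0.0
```

```bash
python3 - <<'E'
from h import *
a=save('top','t1');b=save('scene','s1')
cr=lambda im,p:cv2.resize(im[int(p[1])-50:int(p[1])+50,int(p[0])-50:int(p[0])+50,::-1],(400,400),interpolation=cv2.INTER_CUBIC)
cv2.imwrite('pics/c1.png',np.hstack([cr(a,proj('top',[.5645,-.172,.03])),cr(b,proj('scene',[.5645,-.172,.03]))]))
print(r.read_state()['joint_positions'])
E
```

```text
[ 0.53754708  0.47335211 -0.39633834  1.73404996  0.21468644  0.974889
 -1.0757059 ]
```

View pics/c1.png

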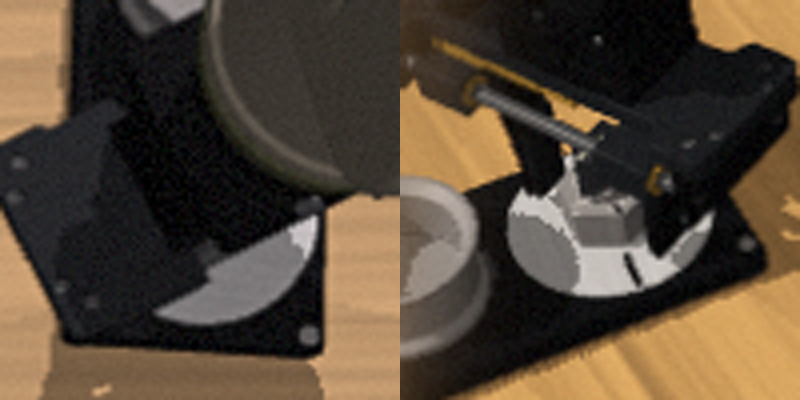

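The right panel shows the fingers at (545,150) and (680,220), straddling the nut's flats with the head between them. Closing now.

Request:
arm_command(xyz=[[-0.001, -0.001, 0], [-0.001, -0.001, 0], [-0.001, -0.001, 0], [-0.001, -0.001, 0], [-0.001, -0.001, 0], [-0.001, -0.001, 0]], rot=[[0, 0, 0], [0, 0, 0], [0, 0, 0], [0, 0, 0], [0, 0, 0], [0, 0, 0]], grip=0.3, squeeze=30)

```text
time: 3.27
ee_pos: [0.5653, -0.1735, 0.026]
eef_rot: [0.976, 0.216, 0.001, 0.001]
ft_force: [4.7, -4.5, -2.5]
width: 0.0397
grip_force: 30.0
```

```bash
cat >> h.py <<'E'
def st():
    s=r.read_state();q=s["eef_rot"]
    from scipy.spatial.transform import Rotation as R
    y=R.from_quat(q).as_matrix()[:,1];a=(np.degrees(np.arctan2(y[1],y[0]))+90)%180-90
    print(round(s["time"],2),'pos',s["ee_pos"].round(4),'line',a.round(2),'F',s["ft_force"].round(1),'M',s["torque"].round(3),'w',round(s["width"],4),'g',round(s["grip_force"],1),'j',s["joint_positions"].round(2))
E
python3 -c "from h import *;st()"
```

```text
3.27 pos [ 0.5653 -0.1735  0.026 ] line -65.09 F [ 4.7 -4.5 -2.5] M [-0.931 -0.896  0.142] w 0.0397 g 30.0 j [ 0.54  0.47 -0.39  1.74  0.22  0.97 -1.07]
```

Request:
arm_command(xyz=[[0.001, -0.001, 0], [0.001, -0.001, 0], [0.001, -0.001, 0], [0.001, -0.001, 0], [0.001, -0.001, 0], [0.001, -0.001, 0], [0.001, -0.001, 0], [0.001, -0.001, 0], [0.001, -0.001, 0], [0.001, -0.001, 0], [0.001, -0.001, 0], [0.001, -0.001, 0], [0.001, -0.001, 0], [0.001, -0.001, 0], [0.001, -0.001, 0]], rot=[[0, 0, 0], [0, 0, 0.088], [0, 0, 0.176], [0, 0, 0.264], [0, 0, 0.352], [0, 0, 0.44], [0, 0, 0.528], [0, 0, 0.616], [0, 0, 0.704], [0, 0, 0.792], [0, 0, 0.88], [0, 0, 0.968], [0, 0, 1.05], [0, 0, 1.05], [0, 0, 1.05]])

```text
time: 4.52
ee_pos: [0.5644, -0.1728, 0.0259]
eef_rot: [0.736, 0.677, -0.001, -0.001]
ft_force: [-6.5, 0.1, 8.7]
width: 0.0396
grip_force: 30.0
```

```bash
python3 -c "from h import *;st()"
```

```text
4.52 pos [ 0.5644 -0.1728  0.0259] line -4.85 F [-6.5  0.1  8.7] M [-0.009  1.456  0.082] w 0.0396 g 30.0 j [ 0.7   0.52 -0.59  1.73  0.33  1.   -0.11]
```

Request:
arm_command(xyz=[[0, 0, 0], [0, 0, 0], [0, 0, 0], [0, 0, 0], [0, 0, 0.013], [0, 0, 0.026], [0, 0, 0.026], [0, 0, 0.026], [0, 0, 0.026], [0, 0, 0.026], [0, 0, 0.026], [0, 0, 0.026], [0, 0, 0.026], [0, 0, 0.026], [0, 0, 0.026], [0, 0, 0.026], [0, 0, 0.026]], rot=[[0, 0, 0], [0, 0, 0], [0, 0, 0], [0, 0, 0], [0, 0, 0], [0, 0, 0], [0, 0, -0.11], [0, 0, -0.22], [0, 0, -0.33], [0, 0, -0.44], [0, 0, -0.55], [0, 0, -0.66], [0, 0, -0.77], [0, 0, -0.88], [0, 0, -1.0], [0, 0, -1.0], [0, 0, -1.0]], grip=0.75)

```text
time: 5.93
ee_pos: [0.566, -0.1727, 0.0529]
eef_rot: [0.97, 0.242, 0.001, 0.0]
ft_force: [-1.1, -0.1, -0.5]
width: 0.0655
grip_force: 0.0
```

```bash
python3 -c "from h import *;st()"
```

```text
5.93 pos [ 0.566  -0.1727  0.0529] line -61.94 F [-1.1 -0.1 -0.5] M [-0.011 -0.003 -0.009] w 0.0655 g 0.0 j [ 0.56  0.44 -0.42  1.72  0.21  1.02 -1.01]
```

Center on the axis and close on the head.

Request:
arm_command(xyz=[[-0.0015, -0.001, -0.002], [-0.0015, -0.001, -0.002], [-0.0015, -0.001, -0.002], [-0.0015, -0.001, -0.002], [-0.0015, -0.001, -0.002], [-0.0015, -0.001, -0.002], [-0.0015, -0.001, -0.002], [-0.0015, -0.001, -0.002], [-0.0015, -0.001, -0.002], [-0.0015, -0.001, -0.002]], rot=[[0, 0, 0], [0, 0, 0], [0, 0, 0], [0, 0, 0], [0, 0, 0], [0, 0, 0], [0, 0, 0], [0, 0, 0], [0, 0, 0], [0, 0, 0]], grip=0.05)

```text
time: 6.77
ee_pos: [0.5641, -0.1742, 0.0496]
eef_rot: [0.971, 0.24, 0.0, 0.0]
ft_force: [1.7, -1.9, -2.1]
width: 0.0135
grip_force: 30.0
```

```bash
python3 -c "from h import *;st()"
```

```text
6.77 pos [ 0.5641 -0.1742  0.0496] line -62.18 F [ 1.7 -1.9 -2.1] M [-0.295 -0.441  0.044] w 0.0135 g 30.0 j [ 0.57  0.45 -0.42  1.72  0.21  1.02 -1.02]
```

Request:
arm_command(xyz=[[0, 0, 0], [0, 0, 0], [0, 0, 0], [0, 0, 0], [0, 0, 0], [0, 0, 0], [0, 0, 0], [0, 0, 0], [0, 0, 0], [0, 0, 0], [0, 0, 0], [0, 0, 0], [0, 0, 0], [0, 0, 0]], rot=[[0, 0, 0.08], [0, 0, 0.16], [0, 0, 0.24], [0, 0, 0.32], [0, 0, 0.4], [0, 0, 0.48], [0, 0, 0.56], [0, 0, 0.64], [0, 0, 0.72], [0, 0, 0.8], [0, 0, 0.88], [0, 0, 0.914], [0, 0, 0.914], [0, 0, 0.914]])

```text
time: 7.93
ee_pos: [0.5642, -0.1742, 0.0496]
eef_rot: [0.765, 0.644, 0.0, 0.0]
ft_force: [3.8, -2.3, -3.4]
width: 0.0138
grip_force: 30.0
```

```bash
python3 -c "from h import *;st()"
```

```text
7.93 pos [ 0.5642 -0.1742  0.0496] line -9.89 F [ 3.8 -2.3 -3.4] M [-0.537 -0.78   0.071] w 0.0138 g 30.0 j [ 0.7   0.48 -0.59  1.71  0.3   1.04 -0.17]
```

Request:
arm_command(xyz=[[0, 0, 0], [0, 0, 0], [0, 0, 0], [0, 0, 0], [0, 0, 0.03], [0, 0, 0.07], [0, 0, 0.11], [0, -0.04, 0.11], [0, -0.08, 0.11], [0, -0.12, 0.11], [0, -0.16, 0.11], [0, -0.2, 0.11], [0, -0.2, 0.11], [0, -0.2, 0.11]], rot=[[0, 0, 0], [0, 0, 0], [0, 0, 0], [0, 0, 0], [0, 0, 0], [0, 0, 0], [0, 0, 0], [0, 0, 0], [0, 0, 0], [0, 0, 0], [0, 0, 0], [0, 0, 0], [0, 0, 0], [0, 0, 0]], grip=0.75)

```text
time: 9.1
ee_pos: [0.5626, -0.3766, 0.1587]
eef_rot: [0.766, 0.642, -0.0, -0.0]
ft_force: [-0.5, 0.9, -0.5]
width: 0.0652
grip_force: 0.0
```

```bash
cat > chk.py <<'E'
from h import *
import sys
o=[]
for cam in('top','scene'):
    im=save(cam,cam+sys.argv[1])[:,:,::-1];c=(.5645,-.1735)
    o.append(np.hstack([rect(im,cam,c,.02,.055,300),rect(im,cam,c,.07,.055,300)]))
cv2.imwrite(f'pics/chk{sys.argv[1]}.png',np.vstack(o))
st()
E
python3 chk.py 2
```

```text
9.2 pos [ 0.5642 -0.3726  0.1594] line -9.75 F [-0.1  1.1 -0.5] M [ 0.048 -0.127  0.019] w 0.0653 g 0.0 j [ 0.88  0.54 -0.53  1.37  0.27  1.31  0.18]
```

View pics/chk2.png

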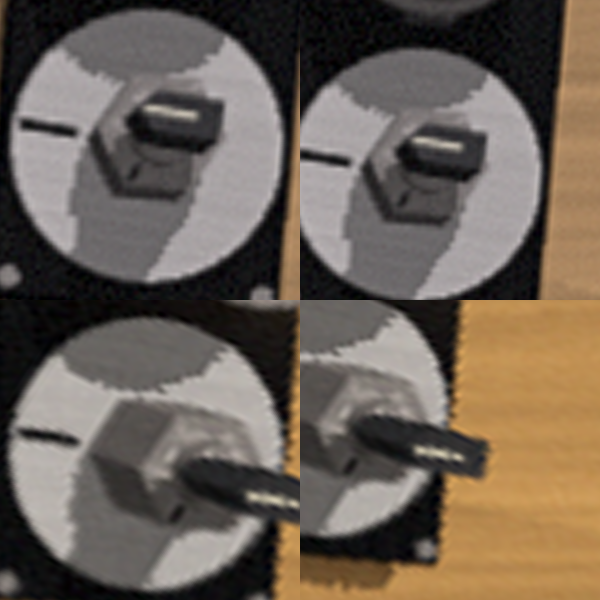

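The top-left panel has the line at (22,125)–(76,132) and the head's white line at (147,109)–(196,116), near-parallel. I'll measure both more tightly.

```bash
python3 - <<'E'
from h import *
def axisfit(b,c,k,n,m,wt):
    yy,xx=np.mgrid[:n,:n];X=((n-1)/2-yy)/k;Y=((n-1)/2-xx)/k
    C=np.cov(np.c_[X[m],Y[m]].T,aweights=wt[m]);e,V=np.linalg.eigh(C)
    return np.array([np.average(X[m],weights=wt[m]),np.average(Y[m],weights=wt[m])])+c,(np.degrees(np.arctan2(V[1,1],V[0,1]))%180).round(2),np.sqrt(e*12).round(4)
n=400
for tag in '02':
  for cam in('top','scene'):
    im=cv2.cvtColor(cv2.imread(f'pics/{cam}{tag}.png'),cv2.COLOR_BGR2GRAY)
    c=np.array([.5725,-.1355]);half=.018;k=n/2/half
    b=rect(im,cam,c,.02,half,n).astype(float)
    yy,xx=np.mgrid[:n,:n]
    lo=b<120
    N,L,S,_=cv2.connectedComponentsWithStats(lo.astype(np.uint8))
    j=[i for i in range(1,N) if S[i,0]>0 and S[i,1]>0 and S[i,0]+S[i,2]<n and S[i,1]+S[i,3]<n]
    j=max(j,key=lambda i:S[i,4]) if j else L[n//2,n//2]
    m=cv2.dilate((L==j).astype(np.uint8),np.ones((15,15)))>0
    bg=np.percentile(b[m],95)
    p,a,e=axisfit(b,c,k,n,m,np.clip(bg-b,0,None)*m)
    print(tag,cam,'line',p.round(4),a,e, 'ang from axes', [np.degrees(np.arctan2(p[1]-y,p[0]-x)).round(1) for x,y in((.5645,-.1738),(.566,-.1724),(.5631,-.172))])
    c=np.array([.5645,-.1735]);half=.022;k=n/2/half
    b=rect(im,cam,c,.07,half,n).astype(float);X=((n-1)/2-yy)/k;Y=((n-1)/2-xx)/k
    # white line: bright component fully inside dark head
    for th in (110,120,130):
      N,L,S,cc=cv2.connectedComponentsWithStats((b>th).astype(np.uint8))
      for i in range(1,N):
        if S[i,0]>0 and S[i,1]>0 and S[i,0]+S[i,2]<n and S[i,1]+S[i,3]<n and S[i,4]>900:
          m=L==i;p,a,e=axisfit(b,c,k,n,m,b-100);print('   white',th,p.round(4),a,e)
E
```

```text
0 top line [ 0.5726 -0.1361] 80.22 [0.0041 0.0214] ang from axes [np.float64(77.9), np.float64(79.8), np.float64(75.2)]
   white 110 [ 0.57   -0.1708] 26.77 [0.0025 0.0159]
   white 120 [ 0.5751 -0.1576] 157.59 [0.0042 0.0104]
   white 120 [ 0.5701 -0.1708] 26.79 [0.0024 0.0158]
   white 130 [ 0.5761 -0.1582] 169.35 [0.0028 0.0065]
   white 130 [ 0.57   -0.1708] 26.88 [0.0022 0.0156]
0 scene line [ 0.5711 -0.1367] 68.67 [0.0313 0.035 ] ang from axes [np.float64(80.0), np.float64(81.9), np.float64(77.3)]
   white 110 [ 0.5661 -0.1716] 26.47 [0.0019 0.0159]
   white 120 [ 0.5662 -0.1716] 26.53 [0.0016 0.0153]
   white 130 [ 0.5666 -0.1714] 26.62 [0.0011 0.0136]
2 top line [ 0.5726 -0.136 ] 80.1 [0.0041 0.0214] ang from axes [np.float64(77.9), np.float64(79.8), np.float64(75.3)]
   white 110 [ 0.5669 -0.1691] 80.45 [0.0024 0.017 ]
   white 120 [ 0.5669 -0.1691] 80.43 [0.0022 0.0169]
   white 130 [ 0.5723 -0.1585] 123.46 [0.0025 0.0057]
   white 130 [ 0.5669 -0.1691] 80.39 [0.0021 0.0167]
2 scene line [ 0.5709 -0.1364] 69.36 [0.031  0.0354] ang from axes [np.float64(80.3), np.float64(82.2), np.float64(77.6)]
   white 110 [ 0.5633 -0.1689] 79.77 [0.0024 0.0163]
   white 120 [ 0.5633 -0.1689] 79.77 [0.0023 0.0162]
   white 130 [ 0.5633 -0.1689] 79.79 [0.0021 0.016 ]
```

The head sits at 80.4° (white line) against 80.1° for the dial line, so it is aligned. Going back to the nut.

Request:
arm_command(xyz=[[0, 0.04, 0], [0, 0.08, 0], [0, 0.12, 0], [0, 0.16, 0], [0, 0.199, 0], [0, 0.199, 0], [0, 0.199, 0], [0, 0.199, -0.03], [0, 0.199, -0.06], [0, 0.199, -0.09], [0, 0.199, -0.11], [0, 0.199, -0.125], [0, 0.199, -0.133], [0, 0.199, -0.133], [0, 0.199, -0.133]], rot=[[0, 0, 0.085], [0, 0, 0.085], [0, 0, 0.085], [0, 0, 0.085], [0, 0, 0.085], [0, 0, 0.085], [0, 0, 0.085], [0, 0, 0.085], [0, 0, 0.085], [0, 0, 0.085], [0, 0, 0.085], [0, 0, 0.085], [0, 0, 0.085], [0, 0, 0.085], [0, 0, 0.085]])

```text
time: 10.45
ee_pos: [0.5641, -0.1749, 0.0271]
eef_rot: [0.737, 0.676, 0.0, 0.0]
ft_force: [0.0, -0.6, -0.6]
width: 0.0657
grip_force: 0.0
```

```bash
python3 -c "from h import *;st()"
```

```text
10.45 pos [ 0.5641 -0.1749  0.0271] line -4.93 F [ 0.  -0.6 -0.6] M [ 0.009 -0.081  0.027] w 0.0657 g 0.0 j [ 0.7   0.51 -0.59  1.73  0.33  1.   -0.1 ]
```

Request:
arm_command(xyz=[[0.0005, 0.001, -0.001], [0.0005, 0.001, -0.001], [0.0005, 0.001, -0.001], [0.0005, 0.001, -0.001], [0.0005, 0.001, -0.001], [0.0005, 0.001, -0.001], [0.0005, 0.001, -0.001], [0.0005, 0.001, -0.001]], rot=[[0, 0, 0], [0, 0, 0], [0, 0, 0], [0, 0, 0], [0, 0, 0], [0, 0, 0], [0, 0, 0], [0, 0, 0]], grip=0.3, squeeze=30)

```text
time: 11.12
ee_pos: [0.5643, -0.1739, 0.026]
eef_rot: [0.737, 0.676, -0.0, 0.0]
ft_force: [-2.4, 0.7, 4.9]
width: 0.0394
grip_force: 30.0
```

Request:
arm_command(xyz=[[0, 0, 0], [0, 0, 0], [0, 0, 0], [0, 0, 0], [0, 0, 0], [0, 0, 0], [0, 0, 0], [0, 0, 0], [0, 0, 0], [0, 0, 0], [0, 0, 0], [0, 0, 0], [0, 0, 0], [0, 0, 0]], rot=[[0, 0, -0.088], [0, 0, -0.176], [0, 0, -0.264], [0, 0, -0.352], [0, 0, -0.44], [0, 0, -0.528], [0, 0, -0.616], [0, 0, -0.704], [0, 0, -0.792], [0, 0, -0.88], [0, 0, -0.95], [0, 0, -1.02], [0, 0, -1.02], [0, 0, -1.02]])

```text
time: 12.28
ee_pos: [0.5646, -0.174, 0.026]
eef_rot: [0.973, 0.231, 0.0, 0.0]
ft_force: [-2.0, -0.2, 5.5]
width: 0.0397
grip_force: 30.0
```

```bash
python3 -c "from h import *;st()"
```

```text
12.28 pos [ 0.5646 -0.174   0.026 ] line -63.26 F [-2.  -0.2  5.5] M [-0.141  0.481 -0.144] w 0.0397 g 30.0 j [ 0.54  0.47 -0.4   1.74  0.22  0.97 -1.04]
```

Request:
arm_command(xyz=[[0, 0, 0], [0, 0, 0], [0, 0, 0], [0, 0, 0]], rot=[[0, 0, -0.02], [0, 0, -0.04], [0, 0, -0.05], [0, 0, -0.05]], squeeze=45)

```text
time: 12.62
ee_pos: [0.5646, -0.174, 0.026]
eef_rot: [0.978, 0.208, 0.0, 0.001]
ft_force: [-1.9, -1.5, 5.7]
width: 0.0396
grip_force: 45.4
```

```bash
python3 -c "from h import *;st()"
```

```text
12.62 pos [ 0.5646 -0.174   0.026 ] line -65.98 F [-1.9 -1.5  5.7] M [-0.318  0.553  1.428] w 0.0396 g 45.4 j [ 0.54  0.47 -0.39  1.74  0.21  0.97 -1.08]
```

The moment jumped to 1.4 N·m at line angle -66°, so the nut is on its stop. Releasing and retreating.

Request:
arm_command(xyz=[[0, 0, 0], [0, 0, 0], [0, 0, 0], [0, 0, 0], [0, 0, 0.03], [0, 0, 0.07], [0, 0, 0.11], [0, 0, 0.135], [0, -0.04, 0.135], [0, -0.08, 0.135], [0, -0.12, 0.135], [0, -0.16, 0.135], [0, -0.2, 0.135], [0, -0.2, 0.135], [0, -0.2, 0.135], [0, -0.2, 0.135]], rot=[[0, 0, 0], [0, 0, 0], [0, 0, 0], [0, 0, 0], [0, 0, 0], [0, 0, 0], [0, 0, 0], [0, 0, 0], [0, 0, 0], [0, 0, 0], [0, 0, 0], [0, 0, 0], [0, 0, 0], [0, 0, 0], [0, 0, 0], [0, 0, 0]], grip=0.75)

```text
time: 13.95
ee_pos: [0.5645, -0.3731, 0.1601]
eef_rot: [0.979, 0.206, 0.0, -0.001]
ft_force: [0.7, 0.7, -0.7]
width: 0.0656
grip_force: 0.0
```

```bash
python3 chk.py 3
```

```text
14.05 pos [ 0.565  -0.372   0.1606] line -66.1 F [ 0.2 -0.3 -0.5] M [ 0.076  0.019 -0.019] w 0.0654 g 0.0 j [ 0.74  0.5  -0.32  1.38  0.16  1.29 -0.74]
```

View pics/chk3.png

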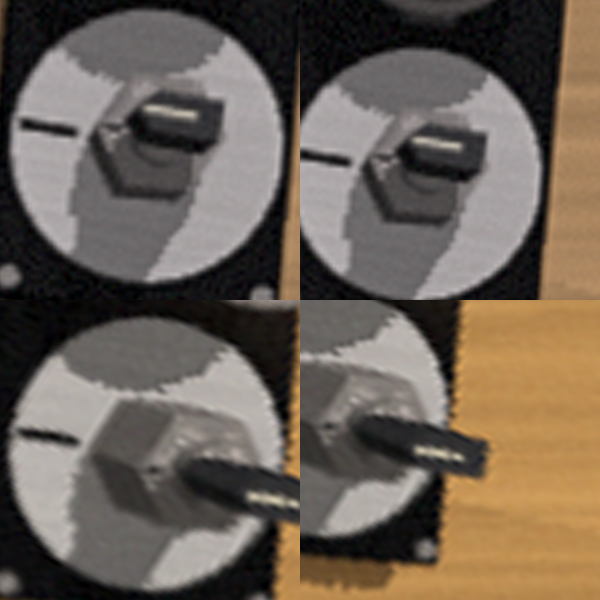

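The nut's mark is back where it started, at (112,130) in the top-left panel. The head's white line, (147,109)–(196,116), hasn't moved and lies along the dial line. The arm is clear, so I'm handing in.

```bash
python3 -c "
from bench import r
print(r.close_job())"
```

```text
the job is handed in; nothing more can be done
None
```

The job is handed in: I loosened the larger stand's nut by 60°, turned the screw head to within about 0.5° of the dial line, and tightened the nut back onto its stop; the smaller stand was not touched.

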